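# Shut the beam, slip the sagging gate bolt over its bent keeper and hold the gate ajar

### The job

A colleague needs to reach in behind the laser guard: first push the laser's sliding beam shutter fully across the beam (away from the robot, to its stop). Then, without forcing it, lift the sagging gate bolt by its ball knob so that its head rides over the bent-up lip of the keeper as you draw the bolt back out of the keeper, and pull the spring-closed gate about 10 cm ajar towards the robot. Finish while still holding the gate there, steady, with the gripper, and leave the loose mirror mount, gauge and hex driver alone.

Things in the scene. Friction and masses are not known exactly. Their poses are not given: they have to be found in the camera images.
- bench: Fixed aluminium breadboard, 320 x 840 mm, top 18 mm above the table, with a 155 mm high beam guard along its front edge, a laser tube (44 mm thick) lying behind it, and fixed optics. Origin: middle of the front edge, at table level; x points into the bench, away from the robot, square to the closed gate, y left along the guard, z up. The keeper's post, right of the gate, is 40 mm wide, 176 mm high.
- shutter_tab (a point): Upright black thumb tab of the shutter blade in front of the laser: 9 mm thick along the bench's x, 20 mm wide along its y, free from 150 to 195 mm above the table. The point lies at its middle, 180 mm up. It stands about 60 to 90 mm behind the gate's outer face; the gate's top there is 155 mm high. Only the bolt knob (80 mm or more in front) and the post stand higher near by.
- shutter_slide (a joint): Shutter blade, m: 0 = beam open, 0.030 = at the stop, fully across the beam; it grows as the tab moves along the bench's +x (away from the robot). About 2 N moves it and it stays where it is left.
- gate: Framed gate leaf in the guard, 300 mm wide, 20 mm thick, from 25 to 155 mm above the table, about 0.9 kg, hinged at its left (+y) end. Origin on the hinge line at table level; at rest its axes are the bench's; its leaf runs from the origin to -y.
- hinge_axis (a point): A point on the gate's upright hinge line, 140 mm above the table.
- gate_edge (a point): Top outer corner of the gate's free (right) edge, 300 mm from the hinge line.
- gate_hinge (a joint): Gate angle, rad: 0 = closed, it grows as the free edge swings towards the robot (-x of the bench; clockwise from above). A spring pulls it shut: 2 to 2.5 N at the knob at 0.35 rad. With the bolt in the keeper it has less than 0.05 rad of play. 10 cm at the free edge is 0.34 rad.
- barrel_bolt: Steel barrel bolt on the gate's outer (robot) side, about 0.3 kg: rod 12 mm thick, axis 22 mm off the gate's face, 140 mm above the table at the rear guide, 7 mm lower at the nose. Origin in the rear guide, 118 mm from the hinge line; it runs from there to its -y. Round head at the nose, 28 mm wide, 10 mm long. It pivots in the rear guide; the front guide is worn tall, so it sags 0.035 rad.
- bolt_knob (a point): Centre of the bolt's black ball knob, 22 mm in diameter, on an 8 mm stem that stands up from the rod: at rest 135 mm from the rear guide and about 182 mm above the table. Open space all round it at its own height.
- bolt_head (a point): Centre of the bolt's head, 209 mm from the rear guide. At rest the head hangs on the far (right) side of the keeper, some 2 mm behind the lip, its lower 7 mm below the lip's top, so a straight pull catches.
- bolt_lift (a joint): Upward tilt of the bolt about its rear guide, rad: 0 = sagging at rest, 0.10 = upper limit. About 0.04 takes the head over the lip; raising the knob 8 mm gives 0.06 (limits: 13 mm at the knob when the bolt is home, 9 mm when drawn 45 mm). 2 to 3 N at the knob lifts it; it falls back when let go.
- bolt_draw (a joint): Draw of the bolt along its own axis towards the hinge (the gate's +y), m: 0 = home in the keeper, 0.050 = fully back. From 0.020 on the head is out of the keeper and the gate is free; the head has crossed the lip then and may sink again. About 2 N moves it and it stays where it is left.
- keeper: Dark steel strap keeper fixed to the post: a loop 34 mm wide inside, 8 mm along the bolt, that the bolt's nose passes through; its top is about 172 mm above the table, its lower edge is bent up into a lip. Axes as the bench's.
- keeper_lip (a point): Middle of the top edge of the keeper's lip, about 126 mm above the table.
- mirror_mount: Bystander: a loose mirror in a black 50 mm mount on a steel post, 107 mm high, standing on the breadboard. Origin under its base.
- gauge: Bystander: a loose round dial gauge, 62 mm in diameter, 25 mm high, lying on the table to the left in front. Origin under its centre.
- hex_driver: Bystander: a loose driver, 170 mm long, with a black handle 26 mm thick, lying on the table to the right in front. Origin under its middle.

How it is judged:
By the outcome, as a careful person would: the job done as asked, in the order asked, and still so for the second after the job is handed in, while the arm keeps its last pose, push and grip.
It also fails if it takes over 40 s, if anything falls off the work surface, if the arm or the gripper's body presses on something with over 40 N, if the wrist force passes 120 N, or if a joint passes its speed limit or range.

### The arm

A 6-joint arm with a two-finger parallel gripper is mounted at the origin on the work surface. World frame = base frame: x ahead of the robot, y to its left, z up, the work surface at z = 0. Lengths are in mm, angles in rad, forces in N, time in s.
With the tool pointing down it reaches from about 350 to 875 mm from the base axis. Payload 4.2 kg.
Tool frame: the origin (TCP) lies midway between the tips of the shut fingers; the grasp point (between the pads) lies 19 mm behind it; z points along the fingers, y is the line along which they close (so a half turn about z gives the same grasp; the last joint's range is limited). The gripper opens to 85 mm and grips with 20 to 120 N. Pads are 22 mm wide; open, the fingers measure 114 mm over their backs; the gripper's body (76 mm by 85 mm) begins 54 mm behind the grasp point. The pads swing forward as they close: fully open they stand 13 mm farther back than shut.
Start: joints at [1.554, 0.385, 0.008, 0, -1.194, -0.259], TCP at [170.166, 601.367, 231.312] pointing down, gripper open.
Joint ranges: [-3.14, 3.14], [-1.21, 2.06], [-1.07, 1.41], [-3.16, 2.05], [-2.99, -0.16], [-3.1, 3.1]. Speed limits (rad/s): [2.79, 2.79, 3.14, 3.14, 3.14, 3.14].

### API

Orientations are given as a unit quaternion [x, y, z, w].
In Python, from bench import read_state, get_image, job_done gives the robot as it stands.
- The arm moves only by the shell command python3 -m jog 'ROWS'. ROWS is JSON, a list of rows, each a list of 3 entries, a list of its own where there are three numbers: the shift along the world's x, y, z scaled (see below), then the turn, a rotation vector about the world's x, y, z scaled (see below), then the gripper's target within -1 to 1 (shut at 1, half-way at 0, fully open at -1). In form: [[[x, y, z], [wx, wy, wz], claw], ...]. A call has 1 to 20 rows; each row is the pose to reach, as a shift and turn from the pose commanded when the call began; what a row does not reach only later rows make up. The controller multiplies each number of a shift by 10 cm and each number of a turn by 120 degrees. A row lasts 1/10 s, in which the tool goes at most 50 mm and 8.59 degrees, less where a joint would pass 70% of its speed; a pose out of reach is approached as far as the arm can. A call with a number of a shift or a turn outside -1 to 1 is refused whole. A call with a gripper value outside its range is refused whole. The fingers move at their own pace and stop on an object; the grip force is fixed at half the most. Time passes only in rows, so rows that repeat a pose let the fingers close. It gives the time, the measured TCP pose, the force, the opening and the grip force at its end, in the units of the state.
- read_state(): the state, without advancing time (a new reading comes with each control period).
- get_image(name): name is "scene" or "top" or "wrist"; returns a dict with "frame" (384x512x3 uint8, red, green, blue), "range_z" (384x512 float32, mm along the optical axis (not along the pixel's ray), 0 where there is no reading), "fx", "fy", "cx", "cy" (pixels), "R" (3x3) and "t" (3): a world point X has camera coordinates R X + t. Camera axes: x right, y down, z forward; pixel columns grow to the right and rows downward; lengths in mm; the calibration is good to about 2 mm. A picture is of the moment at which its call begins.
- job_done(): hands the job in; it is judged then, once.
The state is a dict: "clock": time; "joints": joint angles; "joint_vel": joint speeds; "joint_efforts": joint torques, N m; "position": TCP position; "ee_rot": TCP orientation; "contact_force": force on the tool from outside, world axes, zero at the start; "wrist_torque": the same for the moment, N m; "gripper_width": finger opening in mm; "grasp_force": force on a finger pad.
Only numpy, scipy, OpenCV 4.12 (cv2) and the standard library are available. Lean on these libraries where they do the work, as an engineer would, in place of code of your own. Each camera call takes 0.05 s, during which the arm holds its last target. There are 200 camera calls.

## Working session

There is one attempt and no reset: what is moved stays moved. The work goes in short steps, Python scripts to look and compute and a shell command to move; the robot and the scene stay as the last step left them, time stands still between calls to the robot, and variables do not carry over. Pictures are saved under pics/ and viewed, at most 10 in all, crops included, and the job is handed in when it is done.

```bash
ls; mkdir -p pics; cat > h.py <<'E'
import numpy as np, cv2, pickle
from bench import read_state, get_image
def snap(name, tag):
    im=get_image(name); pickle.dump(im,open(f'pics/{tag}.pkl','wb'))
    return im
def load(tag): return pickle.load(open(f'pics/{tag}.pkl','rb'))
def px(im,u,v,z=None):
    z=im['range_z'][int(v),int(u)] if z is None else z
    c=np.array([(u-im['cx'])/im['fx']*z,(v-im['cy'])/im['fy']*z,z]); R=np.array(im['R'])
    return R.T@(c-np.array(im['t']))
def pz(im,u,v,h):
    "intersect pixel ray with world z=h"
    R=np.array(im['R']); o=-R.T@np.array(im['t']); d=R.T@np.array([(u-im['cx'])/im['fx'],(v-im['cy'])/im['fy'],1])
    return o+d*(h-o[2])/d[2]
def save(img,name): cv2.imwrite(f'pics/{name}.png',cv2.cvtColor(img,cv2.COLOR_RGB2BGR))
E
python3 - <<'E'
from h import *
a=snap('top','top0');b=snap('scene','scene0')
save(a['frame'],'top0');save(b['frame'],'scene0')
s=read_state();print(s['position'],s['ee_rot'],s['gripper_width'],s['clock'])
E
```

```text
pics
[170.03841158 600.87222733 230.33198955] [ 9.90499092e-01 -1.37515674e-01 -7.15877128e-05  9.91532780e-04] 85.23939532908943 0.1
```

View pics/top0.png

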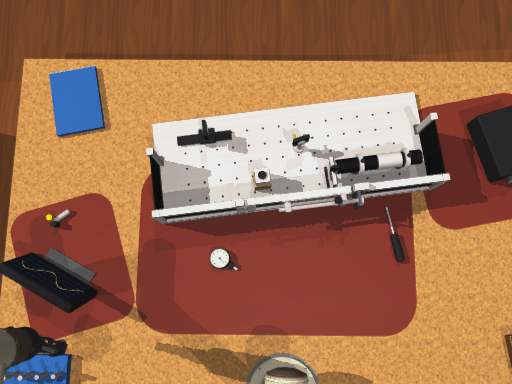

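View pics/scene0.png

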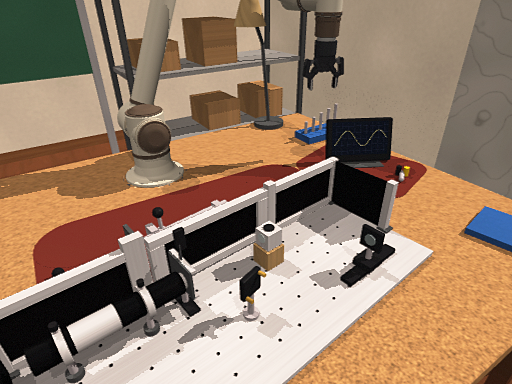

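The top view shows the bench front running from (162,217) to (445,183), with the knob near (338,200). The scene view shows the knob at (157,213) and the tab at (179,240). I'll enlarge both.

```bash
python3 - <<'E'
from h import *
a=load('top0');b=load('scene0')
A=cv2.resize(a['frame'][140:220,270:400],None,fx=6,fy=6,interpolation=cv2.INTER_CUBIC)
B=cv2.resize(b['frame'][190:310,90:250],None,fx=5,fy=5,interpolation=cv2.INTER_CUBIC)
save(A,'topc');save(B,'scenec')
for u,v in [(162,217),(445,183),(338,200),(283,370)]: print(u,v,px(a,u,v))
for u,v in [(157,213),(179,240)]: print(u,v,px(b,u,v))
E
```

```text
162 217 [494.77079465 351.68883544 100.90398053]
445 183 [ 624.15297112 -506.52827194   -1.2665587 ]
338 200 [ 534.62428754 -140.94161499  187.87306734]
283 370 [ 92.33125917   8.06119089 186.79154152]
157 213 [ 544.5350296  -143.8134985   186.54574562]
179 240 [ 631.258714   -134.81572126  173.29732089]
```

View pics/topc.png

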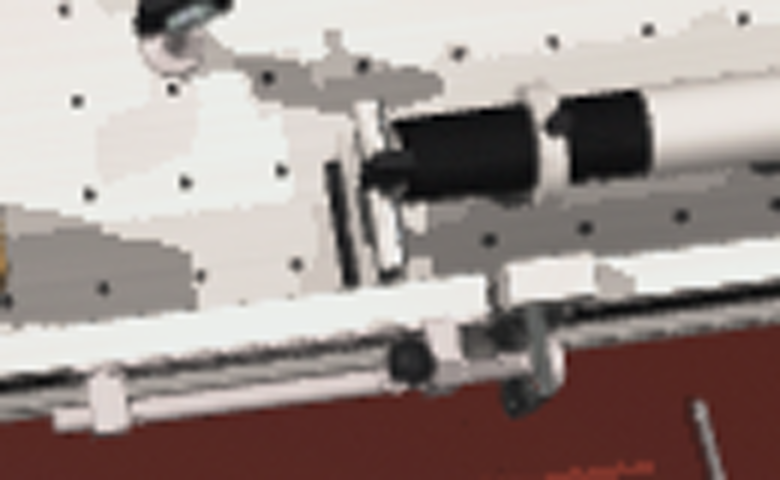

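View pics/scenec.png

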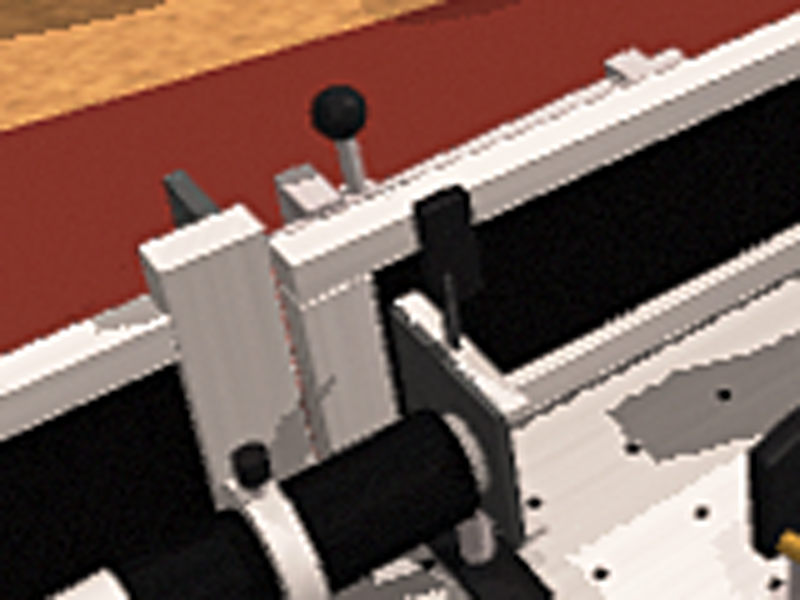

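The top crop shows the knob at (410,360) in the crop, the tab as a dark block at (385,168), the post top at (548,280) and the gate end at (490,290). The scene crop shows the knob at (337,112) and the tab top at (442,195), with its face centre at about (443,235).

```bash
python3 - <<'E'
from h import *
a=load('top0');b=load('scene0')
def grid(im):
    v,u=np.mgrid[0:384,0:512]; z=im['range_z']
    c=np.stack([(u-im['cx'])/im['fx']*z,(v-im['cy'])/im['fy']*z,z],-1)
    return (c-np.array(im['t']))@np.array(im['R'])
G=grid(b);P=grid(a)
# gate/guard top points
for nm,Q,im in(('top',P,a),('scene',G,b)):
    m=(abs(Q[...,2]-155)<5)&(Q[...,0]>440)&(Q[...,0]<660)&(Q[...,1]<330)&(Q[...,1]>-480)&(im['range_z']>0)&(im['frame'].min(-1)>130)
    q=Q[m][:,:2]; 
    for i in range(5):
        k=np.polyfit(q[:,1],q[:,0],1); r=q[:,0]-np.polyval(k,q[:,1]); q=q[abs(r)<max(14,2*r.std())]
    print(nm,len(q),'x=%.4f y + %.1f'%tuple(k),'yaw',-np.arctan(k[0]),r.std(),np.percentile(q[:,1],[0,100]))
print('knob top',pz(a,270+410/6,140+360/6,185),'scene',pz(b,90+337/5,190+112/5,182))
print('tab top',pz(a,270+385/6,140+168/6,195),'scene top',pz(b,90+442/5,190+195/5,195),'mid',px(b,90+445/5,190+235/5))
# tab points in scene
m=(G[...,2]>160)&(G[...,2]<200)&(G[...,0]>595)&(G[...,0]<670)&(G[...,1]>-165)&(G[...,1]<-100)
print('tab cloud',m.sum(),G[m].min(0),G[m].max(0),np.median(G[m],0))
m=(P[...,2]>165)&(P[...,2]<200)&(P[...,0]>580)&(P[...,0]<680)&(P[...,1]>-175)&(P[...,1]<-90)
print('tab cloud top',m.sum(),P[m].mean(0) if m.any() else 0)
m=(G[...,2]>171)&(G[...,2]<200)&(G[...,0]>510)&(G[...,0]<570)&(G[...,1]>-165)&(G[...,1]<-120)
print('knob cloud',m.sum(),G[m].min(0),G[m].max(0))
for u,v in[(490,285),(490,310)]:print('gate end',pz(a,270+u/6,140+v/6,155))
print('post',pz(a,270+508/6,140+285/6,176),pz(a,270+590/6,140+278/6,176))
E
```

```text
top 1693 x=-0.1380 y + 547.6 yaw 0.1371559873453924 6.033975745734918 [-457.98352768  328.33650844]
scene 2571 x=-0.1370 y + 550.5 yaw 0.13613492622930198 6.600503706401453 [-415.62340296  328.43431179]
knob top [ 535.12624024 -142.32674522  185.        ] scene [ 535.79779431 -140.79179146  182.        ]
tab top [ 621.92241737 -131.04400427  195.        ] scene top [ 628.74987773 -132.00657771  195.        ] mid [ 630.96781763 -133.86677739  179.45637096]
tab cloud 218 [ 621.77314791 -144.06746887  160.48372764] [ 634.58438506 -122.92037012  195.38310373] [ 631.2447294  -134.6406524   180.32538549]
tab cloud top 45 [ 625.7870861  -133.38593592  185.57730356]
knob cloud 100 [ 531.54629808 -151.95782065  171.32426296] [ 546.47631148 -131.93577123  193.15299662]
gate end [ 576.05525369 -185.24667387  155.        ]
gate end [ 564.21610071 -184.95513575  155.        ]
post [ 571.9809454  -189.37233783  176.        ] [ 575.6230435  -226.98070171  176.        ]
```

```bash
for i in 1; do
python3 -m jog '[[[0.5,-0.9,0.1],[0,0,0.1],1],[[0.5,-0.9,0.1],[0,0,0.1],1],[[0.5,-0.9,0.1],[0,0,0.1],1]]'
python3 -m jog '[[[0.5,-0.9,0],[0,0,0.1],1],[[0.5,-0.9,0],[0,0,0.1],1],[[0.5,-0.9,0],[0,0,0.1],1]]'
python3 -m jog '[[[0.5,-0.9,0],[0,0,0],1],[[0.5,-0.9,0],[0,0,0],1],[[0.5,-0.9,0],[0,0,0],1]]'
python3 -m jog '[[[0.5,-0.9,0],[0,0,0],1],[[0.5,-0.9,0],[0,0,0],1],[[0.5,-0.9,0],[0,0,0],1]]'
done
```

```text
clock: 0.4
position: [221.7, 507.2, 241.9]
ee_rot: [0.999, -0.034, -0.0, 0.001]
contact_force: [-0.1, 1.5, 0.3]
gripper_width: 44.3
grasp_force: 0.0
clock: 0.7
position: [271.2, 417.2, 241.2]
ee_rot: [0.998, 0.07, -0.001, 0.001]
contact_force: [0.2, 0.8, -0.5]
gripper_width: 0.1
grasp_force: 0.0
clock: 1.0
position: [321.0, 327.9, 241.1]
ee_rot: [0.998, 0.069, -0.0, 0.001]
contact_force: [-0.4, 0.2, -1.0]
gripper_width: -0.1
grasp_force: 0.0
clock: 1.3
position: [371.2, 238.6, 241.1]
ee_rot: [0.998, 0.069, -0.0, 0.0]
contact_force: [-0.0, 0.6, -0.5]
gripper_width: -0.0
grasp_force: 0.0
```

```bash
python3 -m jog '[[[0.55,-0.95,0],[0,0,0],1],[[0.55,-0.95,0],[0,0,0],1],[[0.55,-0.95,0],[0,0,0],1]]'
python3 -m jog '[[[0.55,-0.95,0],[0,0,0],1],[[0.55,-0.95,0],[0,0,0],1],[[0.55,-0.95,0],[0,0,0],1]]'
python3 -m jog '[[[0.5,-0.95,0],[0,0,0],1],[[0.5,-0.95,0],[0,0,0],1],[[0.5,-0.95,0],[0,0,0],1]]'
python3 -m jog '[[[0.5,-0.92,0],[0,0,0],1],[[0.5,-0.92,0],[0,0,0],1],[[0.5,-0.92,0],[0,0,0],1],[[0.5,-0.92,0],[0,0,0],1]]'
python3 - <<'E'
from h import *
w=snap('wrist','w1');b=snap('scene','s1')
save(w['frame'],'w1'); 
c=cv2.resize(b['frame'][130:310,60:260],None,fx=3,fy=3);save(c,'s1')
print(read_state()['joints'])
E
```

```text
clock: 1.6
position: [426.5, 144.5, 241.1]
ee_rot: [0.998, 0.069, -0.0, 0.0]
contact_force: [-0.4, 0.6, -0.0]
gripper_width: -0.1
grasp_force: 0.0
clock: 1.9
position: [482.0, 49.6, 240.9]
ee_rot: [0.998, 0.07, -0.0, 0.0]
contact_force: [-0.2, -0.1, -0.1]
gripper_width: 0.1
grasp_force: 0.0
clock: 2.2
position: [532.2, -45.5, 240.5]
ee_rot: [0.998, 0.07, -0.0, 0.0]
contact_force: [-0.9, -0.0, -0.1]
gripper_width: 0.3
grasp_force: 0.0
clock: 2.6
position: [580.7, -135.1, 240.1]
ee_rot: [0.997, 0.071, -0.001, -0.0]
contact_force: [-0.5, 0.5, -0.5]
gripper_width: -0.1
grasp_force: 0.0
[ 4.44950950e-02  3.28129123e-01 -5.22088340e-02 -5.01259473e-04
 -1.19118006e+00  1.67094591e+00]
```

View pics/w1.png

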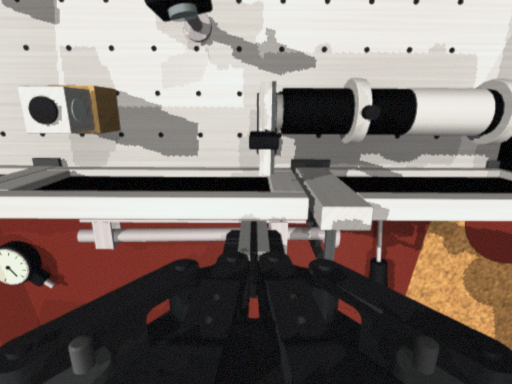

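View pics/s1.png

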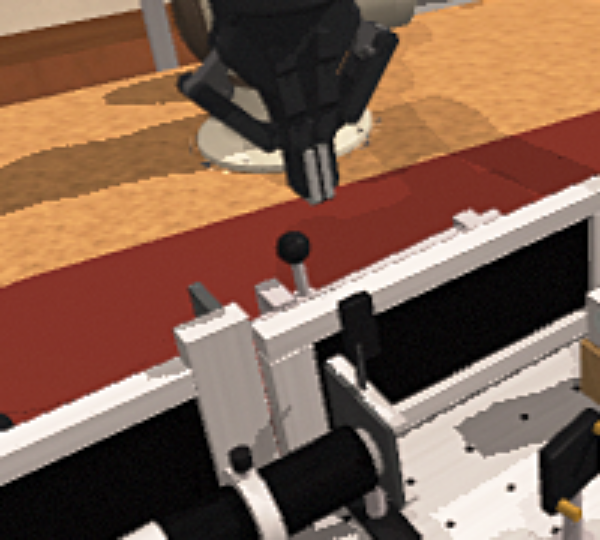

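The wrist view shows the guard level in the frame, so the yaw matches. The tab is at about (264,140) and the finger tips end near (254,225). The scene view shows the tips above the gate, short of the tab.

```bash
python3 - <<'E'
from h import *
w=load('w1');z=w['range_z']
for u in(254,264,274):
  for v in (133,137,141,146): print(u,v,px(w,u,v).round(1))
print(pz(w,250,135,195),pz(w,279,135,195))
E
```

```text
254 133 [ 630.4 -128.4  169.7]
254 137 [ 629.9 -128.4  195. ]
254 141 [ 627.3 -128.8  194.7]
254 146 [ 624.  -129.2  194.3]
264 133 [ 631.4 -135.7  169.3]
264 137 [ 630.8 -134.9  194.4]
264 141 [ 628.2 -135.3  193.9]
264 146 [ 624.9 -135.8  194.1]
274 133 [ 632.4 -143.   169.4]
274 137 [ 631.8 -141.3  195.2]
274 141 [ 629.2 -141.8  194.6]
274 146 [ 625.9 -142.3  194.7]
[ 630.82091851 -125.61748685  195.        ] [ 633.50668599 -144.32928694  195.        ]
```

```bash
python3 -m jog '[[[0.15,-0.04,0],[0,0,0],1],[[0.15,-0.04,-0.35],[0,0,0],1],[[0.15,-0.04,-0.7],[0,0,0],1],[[0.15,-0.04,-0.7],[0,0,0],1],[[0.15,-0.04,-0.7],[0,0,0],1]]'
python3 -m jog '[[[0.07,0.01,0],[0,0,0],1],[[0.14,0.02,0],[0,0,0],1],[[0.21,0.03,0],[0,0,0],1],[[0.28,0.04,0],[0,0,0],1],[[0.35,0.05,0],[0,0,0],1],[[0.4,0.055,0],[0,0,0],1],[[0.4,0.055,0],[0,0,0],1]]'
```

```text
clock: 3.2
position: [595.4, -138.5, 172.3]
ee_rot: [0.997, 0.073, 0.0, 0.0]
contact_force: [1.0, 0.3, 1.5]
gripper_width: -0.5
grasp_force: 0.0
clock: 3.9
position: [630.9, -134.9, 171.4]
ee_rot: [0.997, 0.071, -0.006, -0.0]
contact_force: [-12.2, 0.7, 8.6]
gripper_width: 0.3
grasp_force: 6.4
```

```bash
python3 - <<'E'
from h import *
s=read_state();print(s['position'],s['contact_force'],s['joint_efforts'])
b=snap('scene','s2')
c=cv2.resize(b['frame'][150:290,100:240],None,fx=4,fy=4,interpolation=cv2.INTER_CUBIC);save(c,'s2')
w=snap('wrist','w2')
E
```

```text
[ 630.9189668  -134.87650967  171.43042373] [-12.17823648   0.74107952   8.63969209] [ 1.83871765e+00 -3.61969936e+01  2.09779286e+01  3.88766572e+00
  3.42160866e+00 -7.16924827e-03]
```

View pics/s2.png

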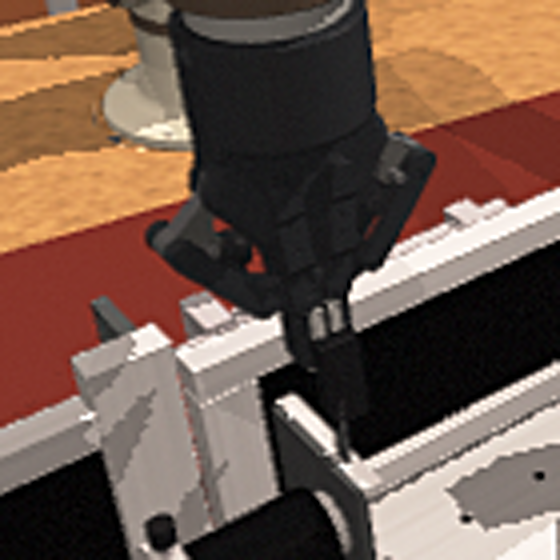

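The tab now stands against the finger tips. Its top is at about (340,345) in the crop, so it has moved away from the robot. I'll measure how far.

```bash
python3 - <<'E'
from h import *
b=load('s2');a=load('scene0')
for im,off in((a,(90+443/5,190+235/5)),(b,(100+342/4,150+378/4))):
  u,v=off
  pts=np.array([px(im,u+i,v+j) for i in(-2,0,2) for j in(-3,0,3)]);print(np.median(pts,0).round(1), pts[:,0].round(0))
E
```

```text
[ 632.6 -135.   181. ] [632. 633. 633. 633. 633. 632. 632. 633. 632.]
[ 651.9 -130.8  175.3] [652. 653. 652. 651. 652. 653. 652. 652. 650.]
```

```bash
python3 -m jog '[[[0,0,0],[0,0,0],1],[[0,0,0],[0,0,0],1]]'
python3 -m jog '[[[0.03,0.005,0],[0,0,0],1],[[0.03,0.005,0],[0,0,0],1],[[0.03,0.005,0],[0,0,0],1]]'
```

```text
clock: 4.2
position: [630.9, -134.8, 171.4]
ee_rot: [0.997, 0.071, -0.005, -0.0]
contact_force: [-10.8, -0.2, 7.4]
gripper_width: -0.2
grasp_force: 6.0
clock: 4.5
position: [631.0, -134.8, 171.5]
ee_rot: [0.997, 0.071, -0.009, -0.0]
contact_force: [-19.1, -1.5, 11.1]
gripper_width: 0.0
grasp_force: 9.3
```

The tab is hard against something. The force climbs with no movement, and the tab centre is now 90 mm behind the gate face, which is the end of the 60–90 mm range. So the shutter is at its stop, having started partly across. Next I back off, rise and go above the knob with the gripper half open.

```bash
python3 -m jog '[[[-0.15,-0.02,0],[0,0,0],1],[[-0.3,-0.03,0],[0,0,0],1],[[-0.3,-0.03,0.35],[0,0,0],1],[[-0.3,-0.03,0.7],[0,0,0],1],[[-0.65,-0.05,0.7],[0,0,0],0],[[-1,-0.08,0.7],[0,0,0],0],[[-1,-0.08,0.7],[0,0,0],0],[[-1,-0.08,0.7],[0,0,0],0]]'
python3 - <<'E'
from h import *
b=snap('scene','s3');w=snap('wrist','w3');s=read_state();print(s['position'],s['contact_force'],s['gripper_width'])
G=None
for im in (b,):
    v,u=np.mgrid[0:384,0:512]; z=im['range_z']
    c=np.stack([(u-im['cx'])/im['fx']*z,(v-im['cy'])/im['fy']*z,z],-1);G=(c-np.array(im['t']))@np.array(im['R'])
dark=im['frame'].max(-1)<70
m=(G[...,2]>165)&(G[...,2]<200)&(G[...,0]>595)&(G[...,0]<690)&(G[...,1]>-165)&(G[...,1]<-100)&dark
print('tab',m.sum(),G[m].min(0),G[m].max(0),np.median(G[m],0))
m=(G[...,2]>172)&(G[...,2]<198)&(G[...,0]>505)&(G[...,0]<570)&(G[...,1]>-170)&(G[...,1]<-115)&dark
print('knob',m.sum(),G[m].min(0),G[m].max(0))
r=np.c_[G[m],np.ones(m.sum())];p=np.linalg.lstsq(r,(G[m]**2).sum(1),rcond=None)[0];c=p[:3]/2;print('sphere',c,np.sqrt(p[3]+c@c))
A=cv2.resize(b['frame'][150:290,100:240],None,fx=4,fy=4,interpolation=cv2.INTER_CUBIC)
B=w['frame'][100:384,100:420]; B=cv2.resize(B,(400,355)); C=np.zeros((560,960,3),np.uint8);C[:,:560]=A;C[:355,560:]=B
save(cv2.resize(C,(800,467)),'c3')
E
```

```text
clock: 5.3
position: [538.7, -141.7, 242.0]
ee_rot: [0.997, 0.071, 0.001, 0.0]
contact_force: [1.2, 0.1, 0.2]
gripper_width: 42.9
grasp_force: 0.0
[ 539.42241674 -141.55180143  241.40043844] [ 0.84232879  0.44335545 -0.7958614 ] 42.79824655299005
tab 191 [ 642.00391286 -141.35944327  165.11162925] [ 653.52301909 -120.7433107   196.41421556] [ 650.31135489 -132.11857607  182.0090212 ]
knob 96 [ 530.50696031 -151.47981943  174.85824046] [ 546.73555327 -131.9306462   193.42769007]
sphere [ 536.4786687  -141.4059788   183.14188401] 9.826484340214428
```

View pics/c3.png

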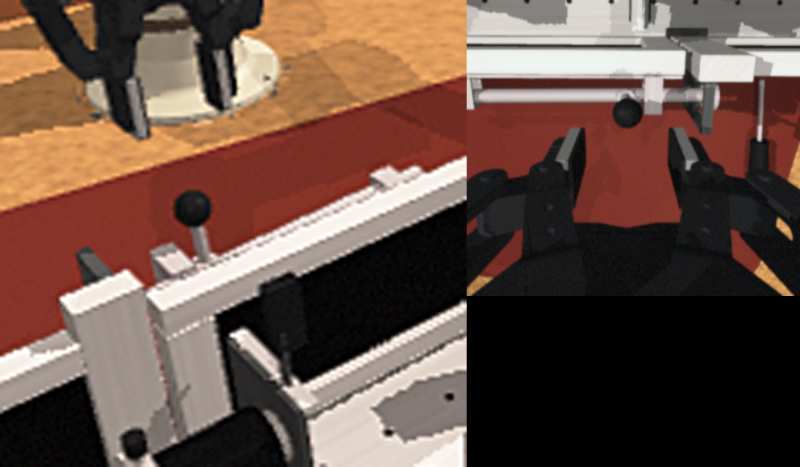

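The scene half shows the shutter tab clear and still pushed back, at crop (283,310). The wrist half shows the knob centred between the half-open fingers at (628,113). The sphere fit puts it at (536,-141,183), 3 mm from the tool axis. Next I descend and grip.

```bash
python3 -m jog '[[[-0.025,0,-0.3],[0,0,0],0],[[-0.025,0,-0.6],[0,0,0],0],[[-0.025,0,-0.79],[0,0,0],0],[[-0.025,0,-0.79],[0,0,0],0],[[-0.025,0,-0.79],[0,0,0],0]]'
python3 -m jog '[[[0,0,0],[0,0,0],1],[[0,0,0],[0,0,0],1],[[0,0,0],[0,0,0],1],[[0,0,0],[0,0,0],1],[[0,0,0],[0,0,0],1]]'
```

```text
clock: 5.9
position: [536.9, -141.7, 162.4]
ee_rot: [0.997, 0.072, 0.0, 0.0]
contact_force: [0.2, -0.2, 0.0]
gripper_width: 43.1
grasp_force: 0.0
clock: 6.4
position: [536.9, -141.8, 163.9]
ee_rot: [0.997, 0.072, 0.002, 0.0]
contact_force: [0.7, 0.5, 6.5]
gripper_width: 19.0
grasp_force: 58.7
```

```bash
python3 -m jog '[[[0,0,0.02],[0,0,0],1],[[0,0,0.04],[0,0,0],1],[[0,0,0.06],[0,0,0],1],[[0,0,0.08],[0,0,0],1],[[0,0,0.1],[0,0,0],1],[[0,0,0.1],[0,0,0],1]]'
python3 - <<'E'
from h import *
b=snap('scene','s4');w=snap('wrist','w4');print(read_state()['contact_force'])
A=cv2.resize(b['frame'][150:290,90:230],None,fx=4,fy=4,interpolation=cv2.INTER_CUBIC)
B=w['frame'][100:384,160:420]; B=cv2.resize(B,None,fx=1.5,fy=1.5); C=np.zeros((560,960,3),np.uint8);C[:,:560]=A;C[:426,560:950]=B
save(cv2.resize(C,(800,467)),'c4')
E
```

```text
clock: 7.0
position: [534.7, -140.7, 171.0]
ee_rot: [0.997, 0.071, -0.001, -0.001]
contact_force: [1.7, 4.8, -8.9]
gripper_width: 18.9
grasp_force: 58.7
[ 1.69348796  5.7066255  -9.14026214]
```

View pics/c4.png

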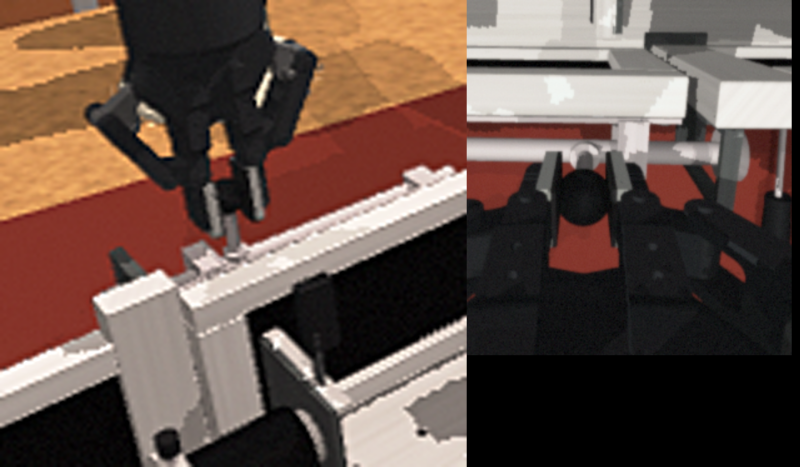

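The scene half shows the pads on the ball, with the stem and front guide visible. The wrist half shows the ball centred between the pads at (583,197), and the nose lifted. Next I draw gently.

```bash
python3 -m jog '[[[-0.005,0.03,0],[0,0,0],1],[[-0.008,0.06,0],[0,0,0],1],[[-0.012,0.09,0],[0,0,0],1],[[-0.016,0.12,0],[0,0,0],1],[[-0.016,0.12,0],[0,0,0],1]]'
```

```text
clock: 7.6
position: [533.8, -129.4, 172.2]
ee_rot: [0.997, 0.072, -0.0, -0.0]
contact_force: [1.5, 0.3, -9.6]
gripper_width: 18.9
grasp_force: 58.8
```

```bash
python3 -m jog '[[[-0.004,0.03,0],[0,0,0],1],[[-0.008,0.06,0],[0,0,0],1],[[-0.012,0.09,0],[0,0,0],1],[[-0.016,0.12,0],[0,0,0],1],[[-0.021,0.15,-0.01],[0,0,0],1],[[-0.025,0.18,-0.01],[0,0,0],1],[[-0.03,0.22,-0.02],[0,0,0],1],[[-0.034,0.25,-0.02],[0,0,0],1],[[-0.034,0.25,-0.02],[0,0,0],1]]'
```

```text
clock: 8.5
position: [530.7, -103.9, 170.3]
ee_rot: [0.997, 0.072, 0.0, -0.0]
contact_force: [2.1, 1.4, -9.5]
gripper_width: 18.4
grasp_force: 58.9
```

```bash
python3 -m jog '[[[0,0,-0.02],[0,0,0],1],[[0,0,-0.04],[0,0,0],1],[[0,0,-0.04],[0,0,0],1]]'
python3 -m jog '[[[-0.05,0.002,0],[0,0,-0.011],1],[[-0.1,0.005,0],[0,0,-0.022],1],[[-0.15,0.008,0],[0,0,-0.033],1],[[-0.2,0.01,0],[0,0,-0.044],1],[[-0.25,0.014,0],[0,0,-0.055],1],[[-0.3,0.018,0],[0,0,-0.066],1],[[-0.37,0.026,0],[0,0,-0.081],1],[[-0.37,0.026,0],[0,0,-0.081],1]]'
```

```text
clock: 8.8
position: [531.2, -104.7, 166.9]
ee_rot: [0.997, 0.071, 0.001, 0.0]
contact_force: [1.8, -0.9, -5.6]
gripper_width: 18.8
grasp_force: 59.2
clock: 9.6
position: [492.6, -101.9, 166.3]
ee_rot: [1.0, -0.014, -0.0, -0.0]
contact_force: [2.0, -1.7, -3.3]
gripper_width: 19.1
grasp_force: 59.3
```

Forces are low, so the gate is following. I'll do the second half and then check.

```bash
python3 -m jog '[[[-0.05,0.008,0],[0,0,-0.011],1],[[-0.1,0.018,0],[0,0,-0.022],1],[[-0.15,0.03,0],[0,0,-0.033],1],[[-0.2,0.043,0],[0,0,-0.044],1],[[-0.25,0.056,0],[0,0,-0.055],1],[[-0.3,0.07,0],[0,0,-0.066],1],[[-0.37,0.092,0],[0,0,-0.081],1],[[-0.37,0.092,0],[0,0,-0.081],1],[[-0.37,0.092,0],[0,0,-0.081],1],[[-0.37,0.092,0],[0,0,-0.081],1]]'
python3 - <<'E'
from h import *
t=snap('top','t5');b=snap('scene','s5');s=read_state();print(s['contact_force'],np.abs(s['joint_vel']).max())
A=cv2.resize(t['frame'][150:230,220:380],None,fx=4,fy=4,interpolation=cv2.INTER_CUBIC)
B=cv2.resize(b['frame'][150:310,90:330],(480,320))
C=np.zeros((640,640,3),np.uint8);C[:320]=A;C[320:,:480]=B
save(cv2.resize(C,(600,600)),'c5')
im=b;v,u=np.mgrid[0:384,0:512]; z=im['range_z']
c=np.stack([(u-im['cx'])/im['fx']*z,(v-im['cy'])/im['fy']*z,z],-1);G=(c-np.array(im['t']))@np.array(im['R'])
# gate top in bench frame
ex=np.array([.9907,.1358]);ey=np.array([-.1358,.9907]);Q=np.stack([G[...,:2]@ex,G[...,:2]@ey],-1)
m=(abs(G[...,2]-154)<5)&(Q[...,1]>-270)&(Q[...,1]<140)&(Q[...,0]<550)&(Q[...,0]>400)&(im['frame'].min(-1)>120)
q=Q[m];
k0=(0,0);sel=(q[:,0]<528)
k=np.polyfit(q[sel,1],q[sel,0],1);print(sel.sum(),'slope angle',np.arctan(k[0]),'y range',q[sel,1].min(),q[sel,1].max(),'closed line x~',np.median(q[~sel,0]),'x min',q[sel,0].min())
m=(G[...,2]>165)&(G[...,2]<200)&(G[...,0]>595)&(G[...,0]<690)&(G[...,1]>-165)&(G[...,1]<-100)&(im['frame'].max(-1)<70)
print('tab',np.median(G[m],0))
E
```

```text
clock: 10.6
position: [456.8, -92.9, 166.3]
ee_rot: [0.995, -0.098, -0.0, 0.0]
contact_force: [2.2, -2.2, -2.9]
gripper_width: 18.6
grasp_force: 59.4
[ 2.39364425 -2.55351302 -3.16825149] 0.001402764539652109
718 slope angle 0.3387800120444259 y range -244.575892002479 19.884870259717577 closed line x~ 539.567717265088 x min 407.9733463194077
tab [ 650.27773998 -131.82237167  183.49113886]
```

View pics/c5.png

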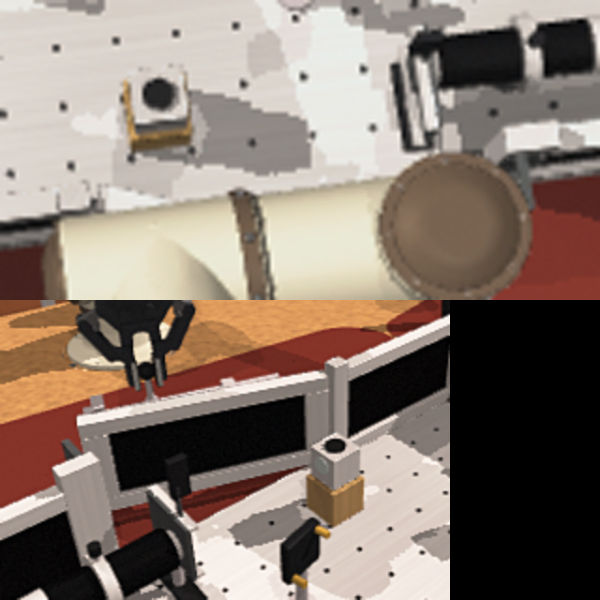

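The gate stands open at 0.34 rad and is held steady by the knob. The tab is still at the far end of the shutter plate.

```bash
python3 -c "from bench import job_done; print(job_done())"
```

```text
the job is handed in; nothing more can be done
None
```

The job is handed in: the shutter is pushed to its stop, the bolt was lifted over the lip and drawn about 34 mm, and the gripper is holding the gate steady at about 0.34 rad (10 cm); the shutter moved only about 20 mm before it stopped hard, so I took it to have started partly across.

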